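Find the pot with the steel core by its weight and present it

TASK

Two capped metal pots that look alike stand in the wooden stand; one of them holds a steel core and is clearly heavier. Lift the left pot (seen from the robot) clear of the stand to feel its weight and set it back in its recess, then lift the right pot clear in the same way. Present the heavier one: the program finishes while holding it, upright and still, about 10 cm above the middle of the steel tray, with the other pot standing back in its own recess and the things round about left alone.

Things in the scene. Friction and masses are not known exactly. Their poses are not given: they have to be found in the camera images.
- pot_left: left one (seen from the robot) of two pots that look alike: upright aluminium cylinder, 50 mm across, 76 mm tall, cap of the same width (fixed, top 13 mm). Origin: centre of its underside, z up. Starts in the left recess. Hidden inside, with 2 mm of play, is a steel core (pot weighs 0.64-0.77 kg) or a plastic blank (0.30-0.33 kg); which is where varies. Grip it across the cylinder; firm grip is fine
- pot_right: right one (seen from the robot) of two pots that look alike: upright aluminium cylinder, 50 mm across, 76 mm tall, cap of the same width (fixed, top 13 mm). Origin: centre of its underside, z up. Starts in the right recess. Hidden inside, with 2 mm of play, is a steel core (pot weighs 0.64-0.77 kg) or a plastic blank (0.30-0.33 kg); which is where varies. Grip it across the cylinder; firm grip is fine
- stand: fixed pale wooden block 110 (x) x 250 (y) x 22 mm high with two round blind recesses, 57 mm in diameter and 10 mm deep, 140 mm apart along its y axis. Origin at the centre of its underside on the worktop, z up; its yaw varies
- seat_left (a point): centre of the floor of the left (+y) recess, 12 mm above the worktop; a seated pot's origin is here (it has 3.5 mm of play all round)
- seat_right (a point): centre of the floor of the right (-y) recess, 12 mm above the worktop; a seated pot's origin is here (it has 3.5 mm of play all round)
- tray: fixed low steel tray with a black rubber mat, 120 (x) x 160 (y) mm, walls 22 mm high and 3 mm thick. Origin at the centre of its underside on the worktop, z up
- tray_mid (a point): centre of the tray's mat, on its surface, 6 mm above the worktop
- tape_roll: bystander: roll of masking tape lying flat, 104 mm across, 24 mm high, origin at the centre of its underside
- grease_tin: bystander: small clear jar with red lid, 55 mm across, 50 mm high, origin at the centre of its underside
- driver: bystander: screwdriver with orange handle, 204 x 51 x 29 mm, lying along its x axis, origin at the centre of its underside
Things that resemble listed ones, but are neither listed nor needed, are in the scene too. Leave any blue or purple look-alike of the pot_right alone. Leave any blue or yellow look-alike of the pot_left alone.

How it is judged:
By the outcome, as a careful person would: the job done as asked, in the order asked, and still so for the second after the job is handed in, while the arm keeps its last pose, push and grip.
It also fails if it takes over 58 s, if anything falls off the work surface, if the arm or the gripper's body presses on something with over 40 N, if the wrist force passes 120 N, or if a joint passes its speed limit or range.

ROBOT

A 6-joint arm with a two-finger parallel gripper is mounted at the origin on a cart in front of the work surface, level with it; the furniture and walls round the work are solid. World frame = base frame: x ahead of the robot, y to its left, z up, the work surface at z = 0. Lengths are in m, angles in rad, forces in N, time in s.
With the tool pointing down it reaches from about 0.35 to 0.975 m from the base axis. Payload 4.9 kg.
Tool frame: the origin (TCP) lies midway between the tips of the shut fingers; the grasp point (between the pads) lies 19 mm behind it; z points along the fingers, y is the direction in which the jaws open and shut (so a half turn about z gives the same grasp; the last joint's range is limited). The gripper opens to 85 mm and grips with 20 to 120 N. Pads are 22 mm wide; open, the fingers measure 114 mm over their backs; the gripper's body (76 mm by 85 mm) begins 54 mm behind the grasp point. The pads swing forward as they close: fully open they stand 13 mm farther back than shut.
Start: joints at [1.155, 0.053, 1.613, -0, 1.476, -0.119], TCP at [0.183, 0.598, 0.231] pointing down, gripper open.
Joint ranges: [-3.01, 3.01], [-1.01, 2.22], [0.06, 2.58], [-1.02, 4.17], [0.09, 2.62], [-3.14, 3.14]. Speed limits (rad/s): [2.57, 2.57, 3.14, 3.14, 3.14, 3.14].

INTERFACE

Orientations are given as a rotation vector (axis times angle).
In Python, from station import ctrl gives the robot as it stands.
- The arm moves only by the tool apply_moves, never from a script. Its argument "rows" is a list of rows, each a list of 6 numbers: the shift along the tool's x, y, z in cm, then the turn, a rotation vector about the tool's x, y, z in units of 5 degrees (1.0 is 5 degrees). In form: [[x, y, z, rx, ry, rz], ...]. A call has 1 to 20 rows; each row is the pose to reach, as a shift and turn from the pose measured when the call began, along the tool's axes at that moment; what a row does not reach only later rows make up. A row lasts 1/10 s, in which the tool goes at most 50 mm and 8.59 degrees, less where a joint would pass 70% of its speed; a pose out of reach is approached as far as the arm can. A call with a gripper value outside its range is refused whole. "grip" is the closure, from 0 (fully open) to 1 (shut), set as the call begins (left out, the last holds). The fingers move at their own pace and stop on an object; "squeeze" is the grip in N (left out, the last holds). Time passes only in rows, so rows that repeat a pose let the fingers close. It gives the time, the measured TCP pose, the force and the opening at its end, in the units of the state.
- ctrl.get_obs(): the state, without advancing time (a new reading comes with each control period).
- ctrl.get_image(name): name is "scene" or "top"; returns a dict with "color" (480x640x3 uint8, blue, green, red), "mtx" (3x3 intrinsics, pixels), "rvec" (rotation vector, rad) and "tvec" (3), from world to camera coordinates, as OpenCV has them. Camera axes: x right, y down, z forward; pixel columns grow to the right and rows downward; lengths in m; the calibration is good to about 2 mm. A picture is of the moment at which its call begins. There is no depth.
- ctrl.finish_job(): hands the job in, once; it reports no verdict.
The state is a dict: "t": time; "q": joint angles; "dq": joint speeds; "effort": joint torques, N m; "tool_pos": TCP position; "tool_rot": TCP orientation; "contact_force": force on the tool from outside, world axes, zero at the start; "wrist_torque": the same for the moment, N m; "opening": finger opening in m.
Only numpy, scipy, OpenCV 4.12 (cv2) and the standard library are available. Lean on these libraries where they do the work, as an engineer would, in place of code of your own. Each camera call takes 0.05 s, during which the arm holds its last target.

## Working session

There is one attempt and no reset: what is moved stays moved. The work goes in short steps, Python scripts to look and compute and a tool call to move; the robot and the scene stay as the last step left them, time stands still between calls to the robot, and variables do not carry over. Pictures are saved under pics/ and viewed, and the job is handed in when it is done.

Besides the shell and the picture viewer there is one more tool, called by a JSON object that holds its "fn" and its "kwargs". apply_moves: Moves the arm, as the interface text tells. Its arguments: {"type":"object","properties":{"rows":{"type":"array","items":{"type":"array","items":{"type":"number"}}},"grip":{"type":"number"},"squeeze":{"type":"number"}},"required":["rows"]}

```bash
mkdir -p pics; ls; python3 - <<'E'
from station import ctrl
import cv2
o=ctrl.get_obs()
for k,v in o.items(): print(k,v)
for n in("scene","top"):
    d=ctrl.get_image(n); cv2.imwrite(f"pics/{n}0.png",d["color"]); print(n,d["mtx"],d["rvec"],d["tvec"])
E
```

```text
pics
t 0.0
q [ 1.15497614e+00  5.33697199e-02  1.61427602e+00  6.38783279e-06
  1.47597770e+00 -1.19006571e-01]
dq [-2.52416311e-03 -1.88417178e-03  2.18727998e-03 -3.22359782e-04
  4.64249492e-04 -3.76229181e-05]
effort [-2.43578106e-04 -3.93684947e+01 -3.70177639e+01 -1.01689232e-04
  6.94522445e-03  1.15445249e-05]
tool_pos [0.18255072 0.59710916 0.23006577]
tool_rot [-4.64444671e-01 -3.10652157e+00  3.07339569e-03]
contact_force [-0.46039766  0.09590142 -0.13056893]
wrist_torque [-0.08219996  0.00422703 -0.04489503]
opening 0.0857064353038463
scene [[487.16247942   0.         325.46926622]
 [  0.         487.16247942 242.74569507]
 [  0.           0.           1.        ]] [ 1.93852146 -0.73390655  0.43621866] [-0.32942162  0.21797961  0.62816006]
top [[500.09073616   0.         314.4184467 ]
 [  0.         500.09073616 239.00076718]
 [  0.           0.           1.        ]] [ 2.21034142 -2.15775098  0.09006302] [0.05137186 0.54086435 1.01997192]
```

View pics/scene0.png

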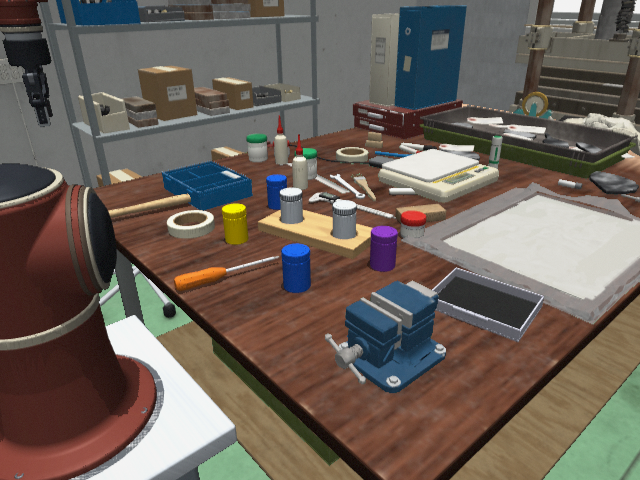

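View pics/top0.png

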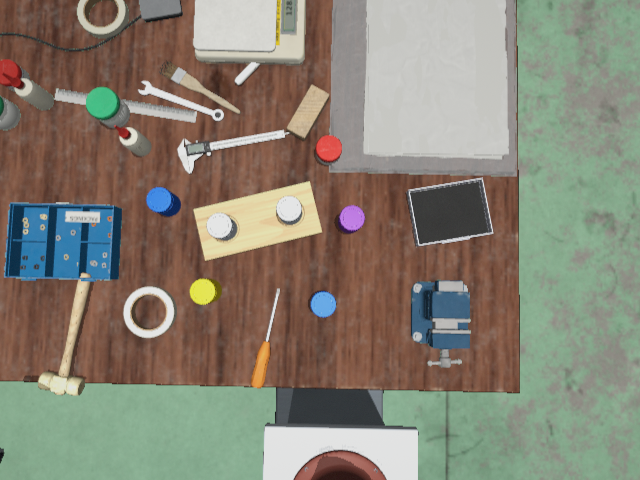

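The scene view shows the two grey pots in the stand at about (291,205) and (344,220). In the top view their caps are at about (221,226) and (289,209), the tray is at (451,212), and coloured look-alikes stand close by. Next I'll measure.

```bash
cat > h.py <<'E'
import numpy as np, cv2
from station import ctrl
def cam(d):
    R=cv2.Rodrigues(np.array(d["rvec"]))[0]; return d["mtx"],R,np.array(d["tvec"]).ravel()
def ray(d,uv,z):
    K,R,t=cam(d); uv=np.atleast_2d(uv).astype(float)
    v=(np.linalg.inv(K)@np.c_[uv,np.ones(len(uv))].T).T@R   # R^T v
    c=-R.T@t
    return c+v*((z-c[2])/v[:,2])[:,None]
def proj(d,P):
    return cv2.projectPoints(np.atleast_2d(P).astype(float),np.array(d["rvec"]),np.array(d["tvec"]),d["mtx"],None)[0][:,0]
E
python3 - <<'E'
from h import *
d=ctrl.get_image("top"); im=d["color"]; hsv=cv2.cvtColor(im,cv2.COLOR_BGR2HSV)
K,R,t=cam(d); print("cam",-R.T@t)
# stand
m=cv2.inRange(hsv,(12,60,150),(30,170,255)); m[:175]=0;m[268:]=0;m[:,:185]=0;m[:,330:]=0
cs=cv2.findContours(m,0,2)[0]; c=max(cs,key=cv2.contourArea); h=cv2.convexHull(c)
w=ray(d,h[:,0],0.022)[:,:2].astype(np.float32)
r=cv2.minAreaRect(w); print("stand",r); 
# tray
g=im.max(2); m=(g<60).astype(np.uint8)*255; mm=np.zeros_like(m); mm[170:255,400:500]=m[170:255,400:500]
c=max(cv2.findContours(mm,0,2)[0],key=cv2.contourArea); 
print("mat",cv2.minAreaRect(ray(d,c[:,0],0.006)[:,:2].astype(np.float32)))
# white caps
for n,(u,v) in dict(L=(221,227),R=(289,210),).items():
    x0,y0=u-25,v-25; s=hsv[y0:v+25,x0:u+25]
    m=cv2.inRange(s,(0,0,0),(180,45,255))
    m=cv2.morphologyEx(m,cv2.MORPH_OPEN,np.ones((3,3)))
    c=max(cv2.findContours(m,0,2)[0],key=cv2.contourArea); print(n,cv2.minEnclosingCircle(c),cv2.boundingRect(c),x0,y0)
big=cv2.resize(im[170:280,180:335],None,fx=5,fy=5,interpolation=2)
cv2.imwrite("pics/z1.png",big)
s=ctrl.get_image("scene")["color"]; cv2.imwrite("pics/z2.png",cv2.resize(s[160:320,210:440],None,fx=3.4,fy=3.4))
E
```

```text
cam [0.45880782 0.06850177 1.05845119]
stand ((0.5761972069740295, 0.18438464403152466), (0.11213747411966324, 0.250989705324173), 15.151865005493164)
mat ((0.6044492721557617, -0.21942514181137085), (0.10644713044166565, 0.14732031524181366), 10.944320678710938)
L ((25.5, 24.5), 15.700418472290039) (10, 10, 31, 28) 196 202
R ((24.5, 24.75), 14.46773624420166) (12, 11, 26, 29) 264 185
```

View pics/z1.png

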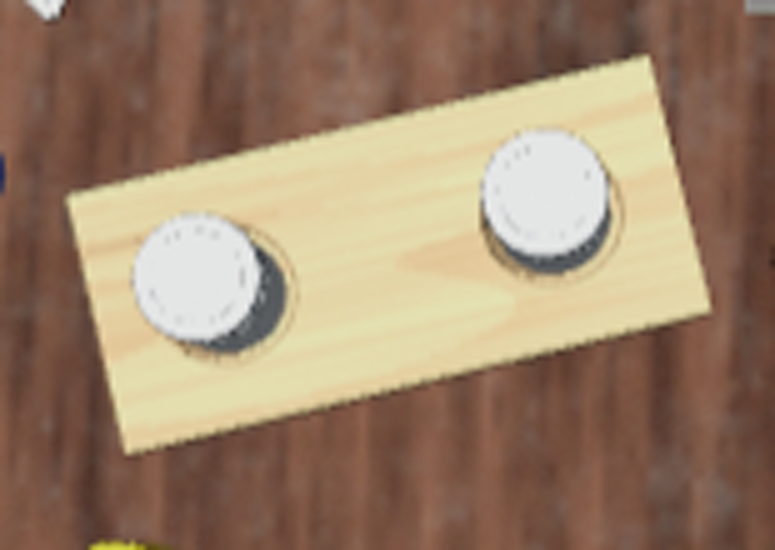

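View pics/z2.png

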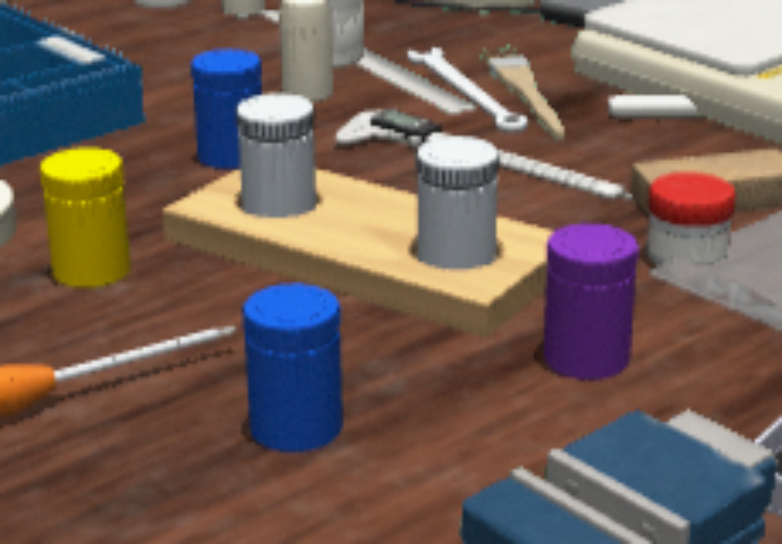

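The zoomed view puts both pots seated in their recesses, with caps at full-image pixels of about (219.6,225.6) and (289,208.6). Now I'll refine the positions and compare the two views.

```bash
cat >> h.py <<'E'
from scipy.spatial.transform import Rotation as Ro
def go(P,yaw_keep=True):
    o=ctrl.get_obs(); R=Ro.from_rotvec(o["tool_rot"])
    d=R.inv().apply(np.array(P)-o["tool_pos"])*100
    # correction to tool pointing exactly down with same y heading
    y=R.apply([0,1,0]); y[2]=0; y/=np.linalg.norm(y); z=np.array([0,0,-1.]); x=np.cross(y,z)
    rv=(R.inv()*Ro.from_matrix(np.c_[x,y,z])).as_rotvec()/np.radians(5)
    print("tcp",o["tool_pos"].round(4),"jawdir",y.round(3),"shift cm",d.round(2),"turn",rv.round(3),"F",o["contact_force"].round(2),"open",round(o["opening"],4),"t",o["t"])
E
python3 - <<'E'
from h import *
d=ctrl.get_image("top"); im=d["color"]; s=ctrl.get_image("scene")
hsv=cv2.cvtColor(im,cv2.COLOR_BGR2HSV)
C=np.array([0.5762,0.1844]);a=np.radians(15.15); ys=np.array([-np.sin(a),np.cos(a)])
print("seatL",C+.07*ys,"seatR",C-.07*ys)
vis=s["color"].copy(); vt=im.copy()
for n,(u,v) in dict(L=(220,226),R=(289,209)).items():
    m=cv2.inRange(hsv,(0,0,170),(180,40,255)); k=np.zeros_like(m); k[v-18:v+18,u-18:u+18]=m[v-18:v+18,u-18:u+18]
    c=max(cv2.findContours(k,0,2)[0],key=cv2.contourArea)
    w=ray(d,c[:,0],.088)[:,:2].astype(np.float32)
    mo=cv2.moments(k,True); p=ray(d,[mo['m10']/mo['m00'],mo['m01']/mo['m00']],.088)[0]
    print(n,"centroid",p,"rect",cv2.boundingRect(c))
    th=np.linspace(0,6.28,60)
    for z in(.088,.075,.022):
        ring=np.c_[p[0]+.025*np.cos(th),p[1]+.025*np.sin(th),0*th+z]
        for dd,vv in((s,vis),(d,vt)):
            for q in proj(dd,ring): cv2.circle(vv,tuple(int(x) for x in q.round()),0,(0,0,255),-1)
m=cv2.inRange(im,(0,0,0),(60,60,60))
# tray outer: bright rim hull
g=cv2.inRange(hsv,(0,0,120),(180,60,255)); k=np.zeros_like(g); k[176:255,402:502]=g[176:255,402:502]
pts=np.argwhere(k)[:,::-1]
r=cv2.minAreaRect(ray(d,pts,.022)[:,:2].astype(np.float32)); print("tray rim",r)
for n,(lo,hi,h) in dict(purple=((130,80,60),(160,255,255),.076),yellow=((22,150,100),(35,255,255),.076)).items():
    m=cv2.inRange(hsv,lo,hi); c=max(cv2.findContours(m,0,2)[0],key=cv2.contourArea); print(n,ray(d,cv2.minEnclosingCircle(c)[0],h))
cv2.imwrite("pics/z3.png",np.vstack([cv2.resize(vis[180:260,250:380],(780,480)),]))
E
```

```text
seatL [0.55790571 0.25196715] seatR [0.59449429 0.11683285]
L centroid [0.55730485 0.25178627 0.088     ] rect (206, 212, 26, 26)
R centroid [0.59386637 0.1168569  0.088     ] rect (276, 196, 26, 25)
tray rim ((0.6065508723258972, -0.2358657419681549), (0.12469208240509033, 0.20317411422729492), 10.828137397766113)
purple [[ 0.57599605 -0.00713668  0.076     ]]
yellow [[0.42716817 0.27493512 0.076     ]]
```

View pics/z3.png

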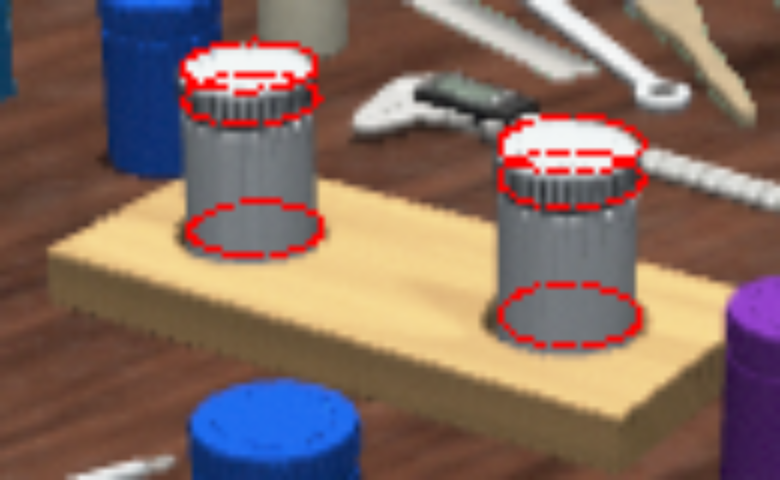

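```bash
python3 -c "
from h import *
go([.5575,.252,.2])"
```

```text
tcp [0.1827 0.5975 0.2308] jawdir [0.292 0.956 0.   ] shift cm [-45.95 -22.07   3.1 ] turn [-0.008 -0.001 -0.   ] F [ 0.44 -0.09 -0.06] open 0.0851 t 0.3
```

{"fn": "apply_moves", "kwargs": {"rows": [[-4, -2, 0.3, 0, 0, 0], [-8, -4, 0.6, 0, 0, 0], [-12, -6, 0.9, 0, 0, 0], [-16, -8, 1.2, 0, 0, 0], [-20, -10, 1.5, 0, 0, 0], [-24, -12, 1.8, 0, 0, 0], [-28, -14, 2.1, 0, 0, 0], [-32, -16, 2.4, 0, 0, 0], [-36, -18, 2.7, 0, 0, 0], [-40, -20, 3, 0, 0, 0], [-43, -21, 3.1, 0, 0, 0], [-45, -22, 3.1, 0, 0, 0], [-46, -22.1, 3.1, 0, 0, 0], [-46, -22.1, 3.1, 0, 0, 0], [-46, -22.1, 3.1, 0, 0, 0], [-46, -22.1, 3.1, 0, 0, 0]], "grip": 0, "squeeze": 60}}

```text
t: 1.9
tool_pos: [0.5571, 0.2526, 0.2]
tool_rot: [-0.462, -3.107, 0.001]
contact_force: [0.5, 0.5, -0.9]
opening: 0.0855
```

```bash
python3 -c "
from h import *
go([.5575,.252,.036])
for n in ('top','scene'): cv2.imwrite('pics/a_%s.png'%n,ctrl.get_image(n)['color'])"
```

```text
tcp [0.5571 0.2526 0.2   ] jawdir [0.291 0.957 0.   ] shift cm [-0.06 -0.03 16.4 ] turn [-0.007 -0.005 -0.   ] F [ 0.46  0.54 -0.91] open 0.0855 t 1.9
```

View pics/a_scene.png

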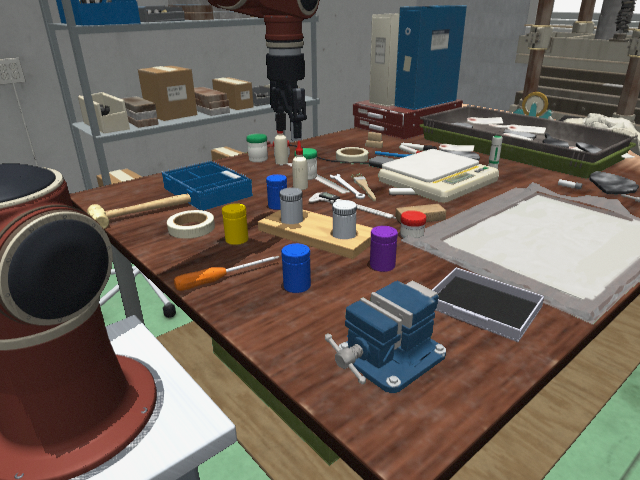

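The scene view shows the fingertips at about (290,135), straight above the left pot at (291,195). Next I descend.

{"fn": "apply_moves", "kwargs": {"rows": [[0, 0, 2, 0, 0, 0], [0, 0, 4.5, 0, 0, 0], [0, 0, 7, 0, 0, 0], [0, 0, 9, 0, 0, 0], [0, 0, 11, 0, 0, 0], [0, 0, 12.5, 0, 0, 0], [0, 0, 14, 0, 0, 0], [0, 0, 15, 0, 0, 0], [0, 0, 16, 0, 0, 0], [0, 0, 16.4, 0, 0, 0], [0, 0, 16.4, 0, 0, 0], [0, 0, 16.4, 0, 0, 0]]}}

```text
t: 3.2
tool_pos: [0.5577, 0.2525, 0.0367]
tool_rot: [0.462, 3.107, -0.0]
contact_force: [0.3, -0.6, -0.8]
opening: 0.0855
```

{"fn": "apply_moves", "kwargs": {"rows": [[0, 0, 0, 0, 0, 0], [0, 0, 0, 0, 0, 0], [0, 0, 0, 0, 0, 0], [0, 0, 0, 0, 0, 0], [0, 0, 0, 0, 0, 0], [0, 0, 0, 0, 0, 0], [0, 0, 0, 0, 0, 0], [0, 0, 0, 0, 0, 0], [0, 0, 0, 0, 0, 0], [0, 0, 0, 0, 0, 0]], "grip": 1, "squeeze": 60}}

```text
t: 4.2
tool_pos: [0.5583, 0.2523, 0.0377]
tool_rot: [0.462, 3.106, -0.001]
contact_force: [-1.0, -3.0, 5.3]
opening: 0.0482
```

```bash
python3 -c "
from h import *
go([.557,.252,.15])
for n in ('top','scene'): cv2.imwrite('pics/b_%s.png'%n,ctrl.get_image(n)['color'][120:320,170:470] if n=='scene' else ctrl.get_image(n)['color'])"
```

```text
tcp [0.5583 0.2523 0.0377] jawdir [0.291 0.957 0.   ] shift cm [  0.09  -0.07 -11.23] turn [-0.001  0.021  0.   ] F [-0.95 -3.01  5.27] open 0.0482 t 4.2
```

View pics/b_scene.png

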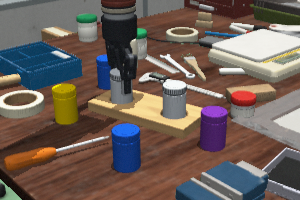

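The fingers hold the left pot at an opening of 48 mm. Now I lift it straight up.

{"fn": "apply_moves", "kwargs": {"rows": [[0, 0, -0.5, 0, 0, 0], [0, 0, -1.2, 0, 0, 0], [0, 0, -2, 0, 0, 0], [0, 0, -3, 0, 0, 0], [0, 0, -4, 0, 0, 0], [0, 0, -5, 0, 0, 0], [0, 0, -6, 0, 0, 0], [0, 0, -6.6, 0, 0, 0], [0, 0, -7, 0, 0, 0], [0, 0, -7, 0, 0, 0], [0, 0, -7, 0, 0, 0], [0, 0, -7, 0, 0, 0], [0, 0, -7, 0, 0, 0], [0, 0, -7, 0, 0, 0], [0, 0, -7, 0, 0, 0]]}}

```text
t: 5.8
tool_pos: [0.558, 0.2523, 0.1075]
tool_rot: [0.462, 3.106, -0.001]
contact_force: [-0.2, -0.8, -7.4]
opening: 0.0482
```

```bash
python3 -c "
from h import *
go([.558,.2523,.037])
cv2.imwrite('pics/c.png',cv2.resize(ctrl.get_image('scene')['color'][120:320,170:470],(780,520)))
for i in range(4):
  ctrl.get_image('top');o=ctrl.get_obs();print(o['t'],o['contact_force'],o['effort'].round(2))
"
```

```text
tcp [0.558  0.2523 0.1075] jawdir [0.291 0.957 0.   ] shift cm [0.02 0.   7.05] turn [-0.003  0.018  0.   ] F [-0.18 -0.75 -7.43] open 0.0482 t 5.8
5.9 [ 0.15091418  0.0866782  -6.96729597] [-0.000e+00 -4.433e+01 -3.833e+01  0.000e+00  1.000e-02 -0.000e+00]
5.95 [ 0.64285055 -0.29380092 -7.51170613] [ -0.   -44.34 -38.34   0.     0.     0.  ]
6.0 [ 0.13201412  1.17922094 -8.03747361] [ -0.   -44.35 -38.35   0.     0.     0.  ]
6.05 [-1.0036061  -0.29025328 -7.52716015] [  0.   -44.36 -38.36   0.     0.    -0.  ]
```

View pics/c.png

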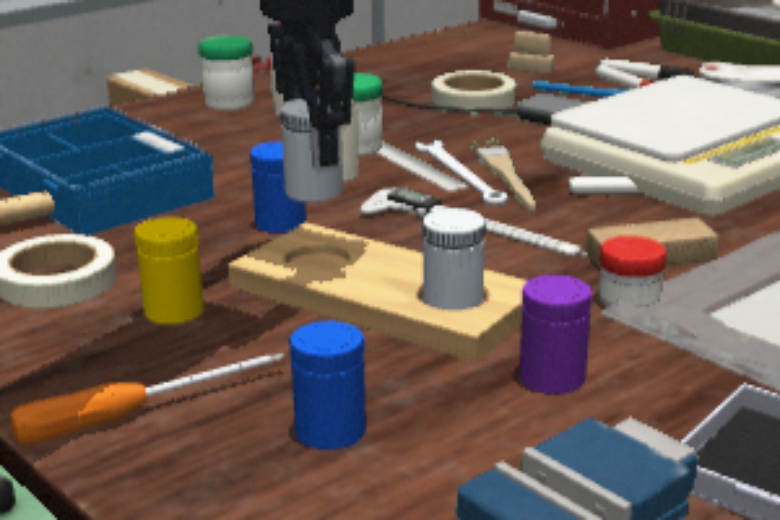

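The left pot is clear of the stand and the force reads about -7.4 N, roughly 0.7 kg, so it is probably the heavy one. I'll set it back in its recess.

{"fn": "apply_moves", "kwargs": {"rows": [[0, 0, 1, 0, 0, 0], [0, 0, 2, 0, 0, 0], [0, 0, 3, 0, 0, 0], [0, 0, 4, 0, 0, 0], [0, 0, 4.7, 0, 0, 0], [0, 0, 5.3, 0, 0, 0], [0, 0, 5.8, 0, 0, 0], [0, 0, 6.2, 0, 0, 0], [0, 0, 6.5, 0, 0, 0], [0, 0, 6.8, 0, 0, 0], [0, 0, 6.9, 0, 0, 0], [0, 0, 7, 0, 0, 0], [0, 0, 7, 0, 0, 0], [0, 0, 7, 0, 0, 0]]}}

```text
t: 7.45
tool_pos: [0.5584, 0.2524, 0.038]
tool_rot: [0.462, 3.105, -0.0]
contact_force: [-0.1, -0.5, -7.9]
opening: 0.0483
```

{"fn": "apply_moves", "kwargs": {"rows": [[0, 0, 0.05, 0, 0, 0], [0, 0, 0.1, 0, 0, 0], [0, 0, 0.15, 0, 0, 0], [0, 0, 0.15, 0, 0, 0], [0, 0, 0.15, 0, 0, 0]]}}

```text
t: 7.95
tool_pos: [0.5586, 0.2524, 0.0378]
tool_rot: [0.462, 3.105, -0.001]
contact_force: [-4.8, -0.7, 3.5]
opening: 0.0487
```

{"fn": "apply_moves", "kwargs": {"rows": [[0, 0, 0, 0, 0, 0], [0, 0, 0, 0, 0, 0], [0, 0, 0, 0, 0, 0], [0, 0, 0, 0, 0, 0], [0, 0, 0, 0, 0, 0], [0, 0, 0, 0, 0, 0], [0, 0, 0, 0, 0, 0], [0, 0, 0, 0, 0, 0], [0, 0, 0, 0, 0, 0], [0, 0, 0, 0, 0, 0]], "grip": 0}}

```text
t: 8.95
tool_pos: [0.5586, 0.2524, 0.0377]
tool_rot: [0.462, 3.105, -0.0]
contact_force: [-0.6, -0.4, 0.6]
opening: 0.0854
```

```bash
python3 -c "
from h import *
go([.558,.2523,.2])
cv2.imwrite('pics/d.png',cv2.resize(ctrl.get_image('scene')['color'][120:320,170:470],(780,520)))
"
```

```text
tcp [0.5586 0.2524 0.0377] jawdir [0.291 0.957 0.   ] shift cm [  0.02  -0.03 -16.23] turn [ 0.     0.026 -0.   ] F [-0.56 -0.44  0.59] open 0.0854 t 8.95
```

View pics/d.png

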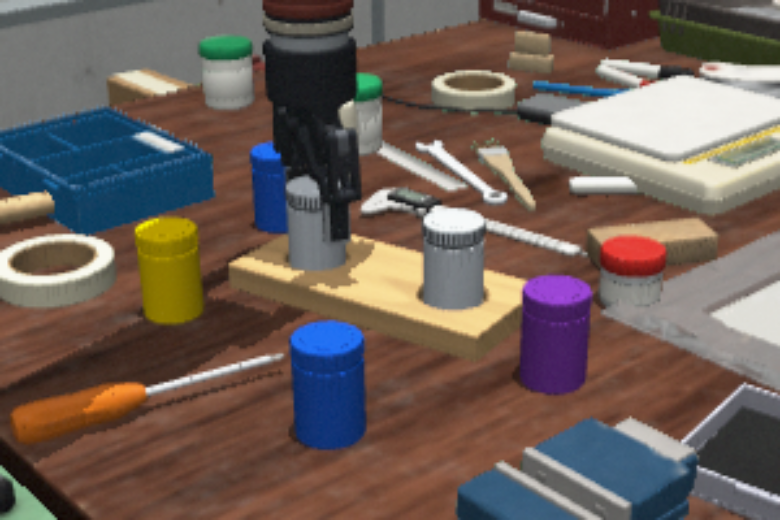

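The left pot at (317,230) in the crop is upright in its recess. I'll rise and go over the right pot.

{"fn": "apply_moves", "kwargs": {"rows": [[0, 0, -1, 0, 0, 0], [0, 0, -3, 0, 0, 0], [0, 0, -5, 0, 0, 0], [0, 0, -7, 0, 0, 0], [0, 0, -9, 0, 0, 0], [0, 0, -11, 0, 0, 0], [0, 0, -12.5, 0, 0, 0], [0, 0, -13, 0, 0, 0], [0, 0, -13, 0, 0, 0], [0, 0, -13, 0, 0, 0]]}}

```text
t: 10.0
tool_pos: [0.5578, 0.2523, 0.1667]
tool_rot: [0.462, 3.107, -0.002]
contact_force: [-1.2, -0.7, -0.3]
opening: 0.0855
```

```bash
python3 -c "
from h import *
go([.5945,.117,.167])
"
```

```text
tcp [0.5578 0.2523 0.1667] jawdir [0.291 0.957 0.   ] shift cm [-7.450e+00 -1.188e+01 -1.000e-02] turn [-0.01   0.011  0.   ] F [-1.22 -0.71 -0.28] open 0.0855 t 10.0
```

{"fn": "apply_moves", "kwargs": {"rows": [[-1, -1.6, 0, 0, 0, 0], [-3, -4.8, 0, 0, 0, 0], [-5, -8, 0, 0, 0, 0], [-6.5, -10.4, 0, 0, 0, 0], [-7.2, -11.5, 0, 0, 0, 0], [-7.5, -11.9, 0, 0, 0, 0], [-7.5, -11.9, 0, 0, 0, 0], [-7.5, -11.9, 0, 0, 0, 0], [-7.5, -11.9, 0, 0, 0, 0]]}}

```text
t: 10.9
tool_pos: [0.5946, 0.1178, 0.1668]
tool_rot: [0.46, 3.107, -0.001]
contact_force: [-0.7, -0.4, -0.5]
opening: 0.0853
```

```bash
python3 -c "
from h import *
go([.594,.117,.0377])
"
```

```text
tcp [0.5946 0.1178 0.1668] jawdir [0.289 0.957 0.   ] shift cm [ 0.04 -0.09 12.91] turn [-0.008  0.007  0.   ] F [-0.69 -0.4  -0.53] open 0.0853 t 10.9
```

{"fn": "apply_moves", "kwargs": {"rows": [[0, 0, 2, 0, 0, 0], [0, -0.1, 4, 0, 0, 0], [0, -0.1, 6, 0, 0, 0], [0, -0.1, 8, 0, 0, 0], [0, -0.1, 9.5, 0, 0, 0], [0, -0.1, 11, 0, 0, 0], [0, -0.1, 12, 0, 0, 0], [0, -0.1, 12.7, 0, 0, 0], [0, -0.1, 13, 0, 0, 0], [0, -0.1, 13, 0, 0, 0], [0, -0.1, 13, 0, 0, 0]]}}

```text
t: 12.0
tool_pos: [0.595, 0.1167, 0.0376]
tool_rot: [0.459, 3.106, -0.001]
contact_force: [-0.2, -0.0, -0.6]
opening: 0.0856
```

{"fn": "apply_moves", "kwargs": {"rows": [[0, 0, 0, 0, 0, 0], [0, 0, 0, 0, 0, 0], [0, 0, 0, 0, 0, 0], [0, 0, 0, 0, 0, 0], [0, 0, 0, 0, 0, 0], [0, 0, 0, 0, 0, 0], [0, 0, 0, 0, 0, 0], [0, 0, 0, 0, 0, 0], [0, 0, 0, 0, 0, 0], [0, 0, 0, 0, 0, 0]], "grip": 1, "squeeze": 60}}

```text
t: 13.0
tool_pos: [0.5958, 0.1167, 0.0386]
tool_rot: [0.459, 3.104, -0.0]
contact_force: [0.2, -1.1, 5.7]
opening: 0.049
```

{"fn": "apply_moves", "kwargs": {"rows": [[0, 0, -0.5, 0, 0, 0], [0, 0, -1.2, 0, 0, 0], [0, 0, -2, 0, 0, 0], [0, 0, -3, 0, 0, 0], [0, 0, -4, 0, 0, 0], [0, 0, -5, 0, 0, 0], [0, 0, -6, 0, 0, 0], [0, 0, -6.6, 0, 0, 0], [0, 0, -7, 0, 0, 0], [0, 0, -7, 0, 0, 0], [0, 0, -7, 0, 0, 0], [0, 0, -7, 0, 0, 0], [0, 0, -7, 0, 0, 0], [0, 0, -7, 0, 0, 0], [0, 0, -7, 0, 0, 0]]}}

```text
t: 14.5
tool_pos: [0.5955, 0.1168, 0.1084]
tool_rot: [0.459, 3.105, -0.001]
contact_force: [0.1, -1.0, -3.0]
opening: 0.0489
```

```bash
python3 -c "
from h import *
go([.594,.117,.0377])
cv2.imwrite('pics/e.png',cv2.resize(ctrl.get_image('scene')['color'][120:320,170:470],(780,520)))
for i in range(4):
  ctrl.get_image('top');o=ctrl.get_obs();print(o['t'],o['contact_force'],o['effort'].round(2))
"
```

```text
tcp [0.5955 0.1168 0.1084] jawdir [0.29  0.957 0.   ] shift cm [ 0.17 -0.02  7.07] turn [ 0.001  0.037 -0.   ] F [ 0.08 -1.   -3.02] open 0.0489 t 14.5
14.6 [ 1.17817459  0.31382407 -2.62401178] [ -0.   -41.01 -35.91  -0.    -0.    -0.  ]
14.65 [ 0.64461667  0.13400246 -3.33908502] [  0.   -41.02 -35.92  -0.    -0.     0.  ]
14.7 [-1.65776495  0.16793399 -4.00700901] [ -0.   -41.02 -35.92  -0.    -0.     0.  ]
14.75 [-0.43572684  1.0169835  -3.23547598] [ -0.   -41.03 -35.93  -0.    -0.    -0.  ]
```

View pics/e.png

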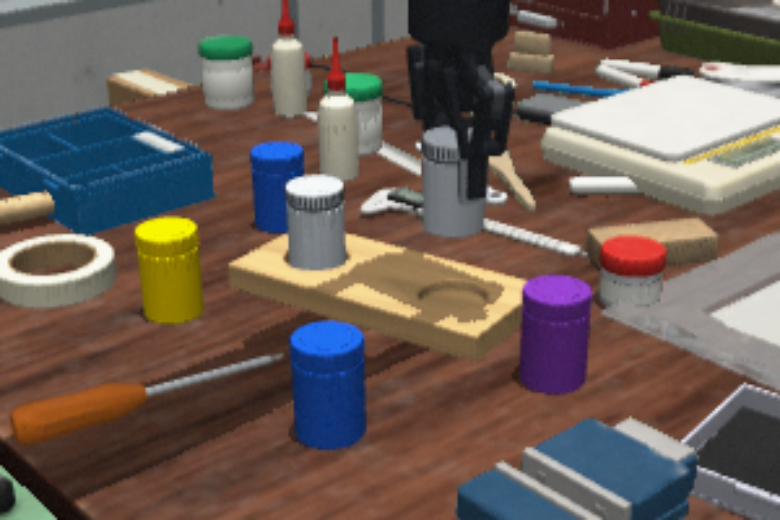

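The right pot reads only about -3.2 N (0.3 kg) against about -7.5 N for the left, so the left one is heavier. Both pots look upright and the left one is seated. I'll put the right pot back.

{"fn": "apply_moves", "kwargs": {"rows": [[0, 0, 1, 0, 0, 0], [0, 0, 2, 0, 0, 0], [0, 0, 3, 0, 0, 0], [0, 0, 4, 0, 0, 0], [0, 0, 4.7, 0, 0, 0], [0, 0, 5.3, 0, 0, 0], [0, 0, 5.8, 0, 0, 0], [0, 0, 6.2, 0, 0, 0], [0, 0, 6.5, 0, 0, 0], [0, 0, 6.8, 0, 0, 0], [0, 0, 6.9, 0, 0, 0], [0, 0, 7, 0, 0, 0], [0, 0, 7, 0, 0, 0], [0, 0, 7, 0, 0, 0]]}}

```text
t: 16.15
tool_pos: [0.596, 0.1167, 0.0388]
tool_rot: [0.459, 3.104, -0.0]
contact_force: [-0.5, 0.1, -3.0]
opening: 0.049
```

{"fn": "apply_moves", "kwargs": {"rows": [[0, 0, 0.05, 0, 0, 0], [0, 0, 0.1, 0, 0, 0], [0, 0, 0.1, 0, 0, 0], [0, 0, 0.1, 0, 0, 0]]}}

```text
t: 16.55
tool_pos: [0.5962, 0.1167, 0.0386]
tool_rot: [0.459, 3.104, -0.0]
contact_force: [-3.3, -0.2, 4.7]
opening: 0.049
```

Contact comes at the same height as the original seat, so I release.

{"fn": "apply_moves", "kwargs": {"rows": [[0, 0, 0, 0, 0, 0], [0, 0, 0, 0, 0, 0], [0, 0, 0, 0, 0, 0], [0, 0, 0, 0, 0, 0], [0, 0, 0, 0, 0, 0], [0, 0, 0, 0, 0, 0], [0, 0, 0, 0, 0, 0], [0, 0, 0, 0, 0, 0], [0, 0, 0, 0, 0, 0], [0, 0, 0, 0, 0, 0]], "grip": 0}}

```text
t: 17.55
tool_pos: [0.5962, 0.1167, 0.0386]
tool_rot: [0.459, 3.104, -0.0]
contact_force: [-0.2, -0.6, -0.2]
opening: 0.0854
```

{"fn": "apply_moves", "kwargs": {"rows": [[0, 0, -1, 0, 0, 0], [0, 0, -3, 0, 0, 0], [0, 0, -5, 0, 0, 0], [0, 0, -7, 0, 0, 0], [0, 0, -9, 0, 0, 0], [0, 0, -11, 0, 0, 0], [0, 0, -12.5, 0, 0, 0], [0, 0, -13, 0, 0, 0], [0, 0, -13, 0, 0, 0], [0, 0, -13, 0, 0, 0]]}}

```text
t: 18.55
tool_pos: [0.5951, 0.1168, 0.1675]
tool_rot: [0.459, 3.105, -0.001]
contact_force: [0.4, -0.2, -0.2]
opening: 0.0855
```

```bash
python3 -c "
from h import *
go([.558,.252,.167])
cv2.imwrite('pics/f.png',cv2.resize(ctrl.get_image('scene')['color'][120:320,170:470],(780,520)))
"
```

```text
tcp [0.5951 0.1168 0.1675] jawdir [0.289 0.957 0.   ] shift cm [ 7.46 11.87  0.03] turn [-0.003  0.029  0.   ] F [ 0.41 -0.21 -0.22] open 0.0855 t 18.55
```

View pics/f.png

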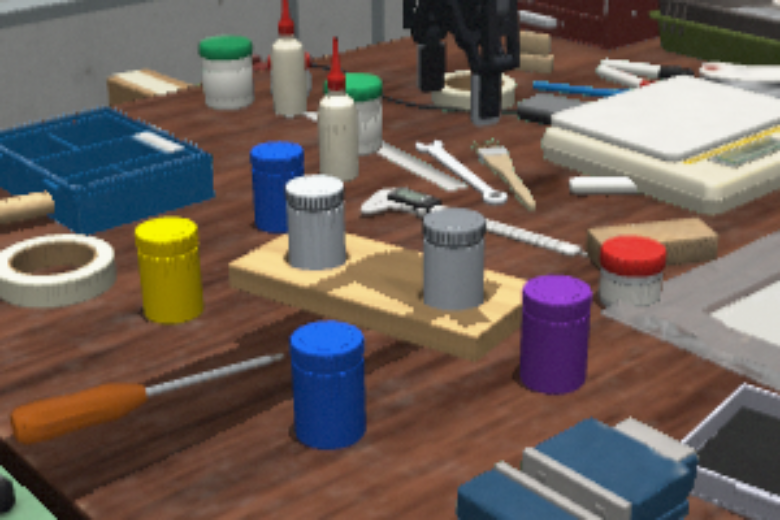

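The right pot at (455,258) in the crop is seated and upright, and so is the left pot at (317,225). I'll go back to the left pot, also taking out the small tilt.

{"fn": "apply_moves", "kwargs": {"rows": [[1, 1.6, 0, 0, 0, 0], [3, 4.8, 0, 0, 0, 0], [5, 8, 0, 0, 0, 0], [6.5, 10.4, 0, 0, 0, 0], [7.2, 11.5, 0, 0, 0.03, 0], [7.45, 11.9, 0, 0, 0.03, 0], [7.45, 11.9, 0, 0, 0.03, 0], [7.45, 11.9, 0, 0, 0.03, 0], [7.45, 11.9, 0, 0, 0.03, 0]]}}

```text
t: 19.5
tool_pos: [0.5584, 0.2511, 0.1669]
tool_rot: [-0.462, -3.107, 0.001]
contact_force: [0.4, -0.0, 0.0]
opening: 0.0854
```

```bash
python3 -c "
from h import *
go([.5583,.2523,.0377])
"
```

```text
tcp [0.5584 0.2511 0.1669] jawdir [0.291 0.957 0.   ] shift cm [ 0.04  0.12 12.92] turn [-0.009 -0.008 -0.   ] F [ 0.43 -0.01  0.04] open 0.0854 t 19.5
```

{"fn": "apply_moves", "kwargs": {"rows": [[0, 0, 2, 0, 0, 0], [0, 0.1, 4, 0, 0, 0], [0, 0.1, 6, 0, 0, 0], [0, 0.1, 8, 0, 0, 0], [0, 0.1, 9.5, 0, 0, 0], [0, 0.1, 11, 0, 0, 0], [0, 0.1, 12, 0, 0, 0], [0, 0.1, 12.7, 0, 0, 0], [0, 0.1, 13, 0, 0, 0], [0, 0.1, 13, 0, 0, 0], [0, 0.1, 13, 0, 0, 0]]}}

```text
t: 20.6
tool_pos: [0.5591, 0.2523, 0.0376]
tool_rot: [0.462, 3.107, -0.0]
contact_force: [-0.0, -1.2, -0.2]
opening: 0.0859
```

{"fn": "apply_moves", "kwargs": {"rows": [[0, 0, 0, 0, 0, 0], [0, 0, 0, 0, 0, 0], [0, 0, 0, 0, 0, 0], [0, 0, 0, 0, 0, 0], [0, 0, 0, 0, 0, 0], [0, 0, 0, 0, 0, 0], [0, 0, 0, 0, 0, 0], [0, 0, 0, 0, 0, 0], [0, 0, 0, 0, 0, 0], [0, 0, 0, 0, 0, 0]], "grip": 1, "squeeze": 70}}

```text
t: 21.6
tool_pos: [0.5598, 0.2523, 0.0386]
tool_rot: [0.461, 3.106, 0.0]
contact_force: [-0.6, -0.8, 6.0]
opening: 0.0482
```

{"fn": "apply_moves", "kwargs": {"rows": [[0, 0, -0.5, 0, 0, 0], [0, 0, -1.2, 0, 0, 0], [0, 0, -2, 0, 0, 0], [0, 0, -3, 0, 0, 0], [0, 0, -5, 0, 0, 0], [0, 0, -7, 0, 0, 0], [0, 0, -9, 0, 0, 0], [0, 0, -11, 0, 0, 0], [0, 0, -12.5, 0, 0, 0], [0, 0, -13.5, 0, 0, 0], [0, 0, -14, 0, 0, 0], [0, 0, -14, 0, 0, 0], [0, 0, -14, 0, 0, 0]]}}

```text
t: 22.9
tool_pos: [0.559, 0.2521, 0.1775]
tool_rot: [-0.462, -3.107, 0.001]
contact_force: [0.0, -0.9, -7.2]
opening: 0.0481
```

```bash
python3 -c "
from h import *
go([.604,-.218,.178])
cv2.imwrite('pics/g.png',cv2.resize(ctrl.get_image('scene')['color'][60:320,170:470],(690,598)))
"
```

```text
tcp [0.559  0.2521 0.1775] jawdir [0.291 0.957 0.   ] shift cm [-1.798e+01 -4.367e+01 -3.000e-02] turn [-0.007  0.001  0.   ] F [ 0.03 -0.91 -7.17] open 0.0481 t 22.9
```

View pics/g.png

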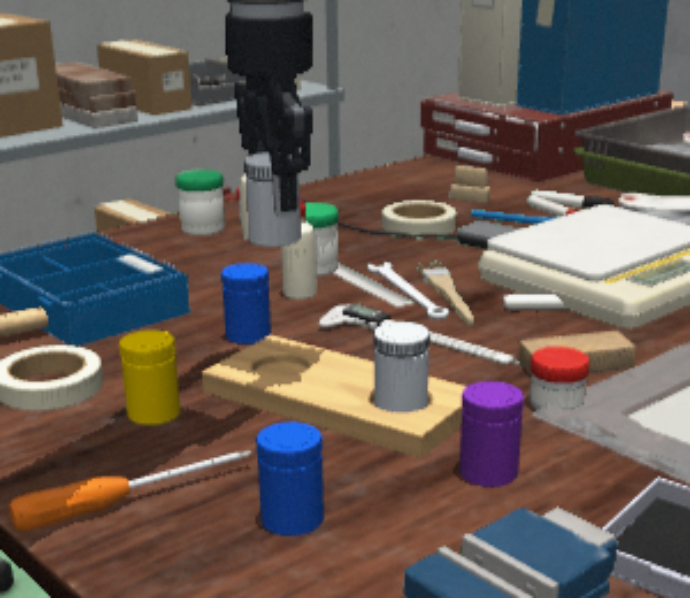

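The left pot is held upright, well above everything nearby (bottom at about 0.15 m), and the right pot is seated. I'll carry it to the tray.

{"fn": "apply_moves", "kwargs": {"rows": [[-0.4, -1, 0, 0, 0, 0], [-1.2, -3, 0, 0, 0, 0], [-2.4, -6, 0, 0, 0, 0], [-3.6, -9, 0, 0, 0, 0], [-4.9, -12, 0, 0, 0, 0], [-6.2, -15, 0, 0, 0, 0], [-7.4, -18, 0, 0, 0, 0], [-8.7, -21, 0, 0, 0, 0], [-9.9, -24, 0, 0, 0, 0], [-11.1, -27, 0, 0, 0, 0], [-12.4, -30, 0, 0, 0, 0], [-13.6, -33, 0, 0, 0, 0], [-14.8, -36, 0, 0, 0, 0], [-16, -39, 0, 0, 0, 0], [-17, -41.3, 0, 0, 0, 0], [-17.7, -43, 0, 0, 0, 0], [-18, -43.7, 0, 0, 0, 0], [-18, -43.7, 0, 0, 0, 0], [-18, -43.7, 0, 0, 0, 0], [-18, -43.7, 0, 0, 0, 0]]}}

```text
t: 24.95
tool_pos: [0.604, -0.2171, 0.1774]
tool_rot: [-0.459, -3.107, 0.0]
contact_force: [0.4, 0.5, -6.6]
opening: 0.0481
```

```bash
python3 -c "
from h import *
go([.604,-.218,.1326])
"
```

```text
tcp [ 0.604  -0.2171  0.1774] jawdir [0.289 0.957 0.   ] shift cm [-0.03 -0.09  4.48] turn [-0.004 -0.009 -0.   ] F [ 0.35  0.47 -6.61] open 0.0481 t 24.95
```

{"fn": "apply_moves", "kwargs": {"rows": [[0, 0, 0.6, 0, 0, 0], [0, -0.1, 1.5, 0, 0, 0], [0, -0.1, 2.5, 0, 0, 0], [0, -0.1, 3.4, 0, 0, 0], [0, -0.1, 4.1, 0, 0, 0], [0, -0.1, 4.5, 0, 0, 0], [0, -0.1, 4.5, 0, 0, 0], [0, -0.1, 4.5, 0, 0, 0], [0, -0.1, 4.5, 0, 0, 0], [0, -0.1, 4.5, 0, 0, 0], [0, -0.1, 4.5, 0, 0, 0]]}}

```text
t: 26.05
tool_pos: [0.6039, -0.2181, 0.1329]
tool_rot: [-0.46, -3.108, 0.001]
contact_force: [0.8, -0.2, -7.4]
opening: 0.048
```

```bash
python3 -c "
from h import *
go([.604,-.218,.1326])
s=ctrl.get_image('scene'); im=s['color']; 
cv2.imwrite('pics/h.png',im)
print(ctrl.get_obs()['dq'].round(4))
o=ctrl.get_obs()['tool_pos']
z=o[2]-.0266
print('pred bottom/top axis px',proj(s,[[o[0],o[1],z],[o[0],o[1],z+.076]]))
cv2.imwrite('pics/i.png',ctrl.get_image('top')['color'])
"
```

```text
tcp [ 0.6039 -0.2181  0.1329] jawdir [0.289 0.957 0.   ] shift cm [-0.    0.02  0.03] turn [-0.005 -0.001 -0.   ] F [ 0.77 -0.19 -7.42] open 0.048 t 26.05
[-0.0015  0.0016  0.0034 -0.0006 -0.0002  0.0007]
pred bottom/top axis px [[491.71626327 250.38468488]
 [498.93938057 206.80630856]]
```

View pics/h.png

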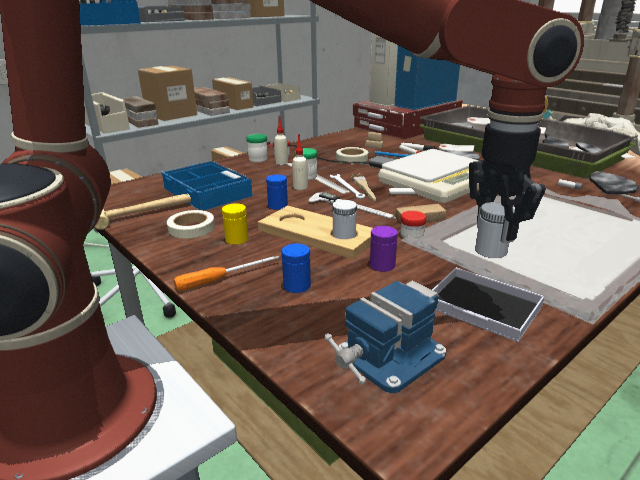

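View pics/i.png

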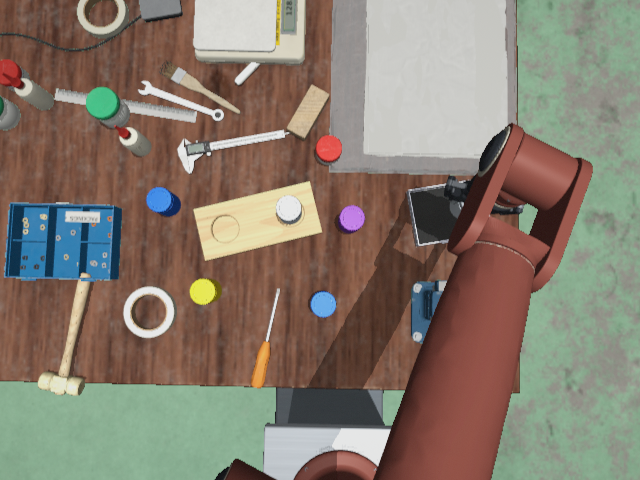

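The scene view shows the pot upright over the tray, with its underside at about (491,252), matching the predicted (492,250). The top view shows the right pot in its recess at (289,209) and the other things where they were. I'll cross-check the tray centre in the second view, let the arm settle, then hand in.

{"fn": "apply_moves", "kwargs": {"rows": [[0, 0, 0, 0, 0, 0], [0, 0, 0, 0, 0, 0], [0, 0, 0, 0, 0, 0], [0, 0, 0, 0, 0, 0], [0, 0, 0, 0, 0, 0]]}}

```text
t: 26.65
tool_pos: [0.6038, -0.2181, 0.1326]
tool_rot: [-0.459, -3.107, 0.001]
contact_force: [-0.0, -0.2, -7.1]
opening: 0.0486
```

```bash
python3 -c "
from h import *
s=ctrl.get_image('scene'); im=s['color']
m=(im.max(2)<60).astype(np.uint8)*255; k=np.zeros_like(m); k[265:340,425:550]=m[265:340,425:550]
c=max(cv2.findContours(k,0,2)[0],key=cv2.contourArea)
print(cv2.minAreaRect(ray(s,c[:,0],.006)[:,:2].astype(np.float32)))
o=ctrl.get_obs(); print(o['tool_pos'],o['contact_force'],abs(o['dq']).max(),o['opening'])
"
```

```text
((0.6106413006782532, -0.21596942842006683), (0.08748975396156311, 0.14661739766597748), 10.03589153289795)
[ 0.60375166 -0.21809577  0.13260327] [ 0.10968543  0.83102476 -6.75425658] 0.002383646347057448 0.04824401504644262
```

```bash
python3 -c "
from station import ctrl
print(ctrl.finish_job())"
```

```text
the job is handed in; nothing more can be done
None
```

The left pot is the heavier one. I handed the job in at about 27 s with it held upright and still over the tray.

**What I did:** I lifted the left pot clear (about -7.5 N, roughly 0.7 kg) and set it back. I then lifted the right pot clear (about -3.2 N, roughly 0.3 kg) and set it back. Finally I picked the left pot up again and carried it to the tray.

**Last checks:**
- **Held pot:** The tool was at (0.604, -0.218, 0.133), which puts the pot's underside about 10 cm above the mat. Opening was 48 mm and the joints were practically still.
- **Other pot and surroundings:** In the pictures the right pot stands in its recess and nothing else has visibly moved.
- **Tray centre:** The raw estimates were (0.604, -0.219) from the top view and (0.611, -0.216) from the scene view, about 7 mm apart in x. The near wall hides part of the mat in both, more in the scene view. An earlier attempt to measure the tray by its rim gave a false width (203 mm), and I discarded it.

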